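Index the rotary bench table by one hole

TASK

Press the spring plunger on the rotary table in with a fingertip (the round black button in its collar), swing the table one hole anticlockwise as seen from above, and let the plunger spring back out so that its pin locks in that next hole. Do not turn the table backwards or run on past that hole, leave the other things on the bench where they stand, and finish with the hand clear; nothing needs to be gripped.

Things in the scene. Friction and masses are not known exactly. Their poses are not given: they have to be found in the camera images.
- index_base: fixed round base of the rotary table, screwed to the bench, 340 mm across. Origin at the centre of its underside, on the vertical turning axis, on the bench top. It carries a fixed flat aluminium index ring (inner radius 134, outer radius 170 mm, top 60 mm above the bench) with 8 round holes, 45 degrees apart, on a circle of 152 mm radius; at the start the pin sits in the hole in the +x direction of this body. All of it may stand turned to any angle about the vertical
- table_axis (a point): point on the turning axis at the top face (60 mm above the bench) of the round plywood table top, radius 131 mm. An eight-sided dark wood hub, 46 mm in radius and 26 mm high, with a 12 mm high bolt on it, is fixed at its middle and turns with it
- turntable (a joint): angle of the table top, rad: 0 at the start, locked in the first hole; grows anticlockwise seen from above; 0.785 is the next hole. The top turns on a bearing with 0.12 N m of friction, stays where it is left, and is locked unless the plunger is pressed. It may lag the finger that drags it by several mm
- plunger (a joint): how far the plunger is pressed in (down), m: 0 fully out with its pin in a hole, 0.014 at the stop. The spring needs 4 N at the start and about 8 N at the stop. The pin is clear of the ring from 0.011 on; let go between holes, the pin rides under the ring at about 0.010 and springs up when a hole comes within about 5 mm (0.03 rad) of it, centring the table; play in a hole is 0.8 mm
- plunger_head (a point): centre of the top face of the plunger's button: a flat black disc, 42 mm across, facing up, 88 mm from the turning axis, 80 mm above the bench when out. It is pressed straight down. It rides on the table top inside a round steel collar (bore 54 mm, outside 62 mm, rim 86 mm above the bench) fixed to the top; a finger in the collar, pressing the button, carries the table round with it (its rubbing on the button and, failing that, the collar's wall)
- pin_tip (a point): round tip of the plunger's steel pin, 10 mm thick, 152 mm from the turning axis, outward of the button along the same radius; stands 3 mm above the ring's top when out. It is joined to the button under the table and moves with it
- next_hole (a point): centre of the mouth of the next hole, level with the ring's top face (60 mm above the bench): the hole 45 degrees anticlockwise of the starting one. Dark, 12 mm across
- glue_bottle: bystander: loose white glue bottle, 54 mm across, 115 mm high, standing; origin at the centre of its underside
- mug: bystander: loose white mug, 76 mm across, 85 mm high; origin at the centre of its underside
- bar_clamp: bystander: loose steel bar clamp with a red handle, lying flat, about 210 by 100 mm and 26 mm high; origin under the middle of its bar
- offcut: bystander: loose wooden offcut, 120 x 50 x 30 mm; origin at the centre of its underside

How it is judged (in metres and radians):
On the way, in this order (a step that is already met when the one before it is completed fails the run):
1. the plunger is pressed in while the table still stands at the first hole (value of joint plunger above 0.007 m and value of joint turntable below 0.15 rad), for 0.05 s.
2. the table is swung anticlockwise, away from the first hole (value of joint turntable above 0.3 rad).
At the end, for the whole second after the job is handed in: the table rests at the next hole anticlockwise (joint turntable 0.785 within 0.025 rad), the plunger is fully out (joint plunger under 2 mm), and the bystanders are within 15 mm of where they stood (value of joint turntable between 0.76 and 0.81 rad and value of joint plunger below 0.002 m and velocity of joint turntable between -0.02 and 0.02 rad/s and distance of each of glue_bottle, mug, bar_clamp, offcut from where it was at the start of the episode below 0.015 m); the robot touches nothing.
It fails at once if the table is turned backwards (clockwise) by more than 0.12 rad (value of joint turntable below -0.12 rad).
It fails at once if the table runs more than 0.25 rad past the next hole (value of joint turntable above 1.035 rad).
It fails at once if a bystander is lifted or shifted by more than 15 mm (distance of any of glue_bottle, mug, bar_clamp, offcut from where it was at the start of the episode above 0.015 m).
It also fails if it takes over 48 s, if anything falls off the work surface, if the arm or the gripper's body presses on something with over 40 N, if the wrist force passes 120 N, or if a joint passes its speed limit or range.

ROBOT

A 7-joint arm with a two-finger parallel gripper is mounted at the origin on the work surface. World frame = base frame: x ahead of the robot, y to its left, z up, the work surface at z = 0. Lengths are in m, angles in degrees, forces in N, time in s.
With the tool pointing down it reaches from about 0.425 to 0.875 m from the base axis. Payload 4.7 kg.
Tool frame: the origin (TCP) lies between the finger pads; the fingertips stand 14 mm ahead of it and the grasp point (between the pads) lies 5 mm behind it (r.tip_reach is the distance from the TCP to the fingertips, in m); z points along the fingers, y is the line along which they close (so a half turn about z gives the same grasp; the last joint's range is limited). The gripper opens to 87 mm and grips with 3 to 60 N. Pads are 19 mm wide; open, the fingers measure 117 mm over their backs; the gripper's body (75 mm by 190 mm) begins 51 mm behind the grasp point.
Start: joints at [-74.593, 18.392, -4.016, 83.108, 1.295, 78.541, -3.26], TCP at [0.164, 0.629, 0.237] pointing down, gripper open.
Joint ranges: [-163.93, 163.93], [-17.29, 119.83], [-79.2, 71.16], [3.27, 140.29], [-89.18, 269.18], [5.43, 117.66], [-154.24, 154.24]. Speed limits (degrees/s): [147.25, 147.25, 180, 180, 180, 180, 180].

INTERFACE

Orientations are given as [roll, pitch, yaw] about the fixed x, y, z axes, in that order (R = Rz(yaw) Ry(pitch) Rx(roll)).
In Python, from station import r gives the robot as it stands. The module is installed in compiled form; this text tells all that it offers.
- The arm moves only by the tool move_arm, never from a script. Its argument "increments" is a list of rows, each a list of 2 entries, a list of its own where there are three numbers: the shift along the tool's x, y, z in cm, then the turn, a rotation vector about the tool's x, y, z in degrees. In form: [[[tx, ty, tz], [rx, ry, rz]], ...]. A call has 1 to 8 rows; each row shifts and turns the commanded pose from where the row before left it, along the tool's axes as they then stand; what a row does not reach is not made up. A row lasts 1/12 s, in which the tool goes at most 41.7 mm and 7.16 degrees, less where a joint would pass 70% of its speed; a pose out of reach is approached as far as the arm can. A call with a gripper value outside its range is refused whole. "jaw" is the finger opening in cm, from 0 to 8.7, set as the call begins (left out, the last holds). The fingers move at their own pace and stop on an object; "grip_force" is the grip in N (left out, the last holds). Time passes only in rows, so rows that do not move let the fingers close. It gives the time, the measured TCP pose, the force, the opening and the grip force at its end, in the units of the state.
- r.state(): the state, without advancing time (a new reading comes with each control period).
- r.capture(name): name is "side" or "top"; returns the picture (420x560x3 uint8, red, green, blue); there is no depth.
- r.camera_params(name): a dict with "fx", "fy", "cx", "cy" (pixels), "R" (3x3) and "t" (3): a world point X has camera coordinates R X + t. Camera axes: x right, y down, z forward; pixel columns grow to the right and rows downward; lengths in m; the calibration is good to about 2 mm. A picture is of the moment at which its call begins. camera_params takes no time and is no camera call.
- r.job_done(): hands the job in; it is judged then, once.
The state is a dict: "clock": time; "joint_pos": joint angles; "joint_velocities": joint speeds; "effort": joint torques, N m; "ee_pos": TCP position; "tcp_rot": TCP orientation; "force": force on the tool from outside, world axes, zero at the start; "wrist_torque": the same for the moment, N m; "opening": finger opening in m; "gripper_force": force on a finger pad.
Only numpy, scipy, OpenCV 4.12 (cv2) and the standard library are available. Lean on these libraries where they do the work, as an engineer would, in place of code of your own. Each camera call takes 0.05 s, during which the arm holds its last target. There are 200 camera calls.

## Working session

There is one attempt and no reset: what is moved stays moved. The work goes in short steps, Python scripts to look and compute and a tool call to move; the robot and the scene stay as the last step left them, time stands still between calls to the robot, and variables do not carry over. Pictures are saved under pics/ and viewed, at most 10 in all, crops included, and the job is handed in when it is done.

Besides the shell and the picture viewer there is one more tool, called after "Emit:" as a command line: name --argument value ..., lists and objects as JSON in quotes. move_arm: Moves the arm, as the interface text tells. Its arguments: {"type":"object","properties":{"increments":{"type":"array","items":{"type":"array"}},"jaw":{"type":"number"},"grip_force":{"type":"number"}},"required":["increments"]}

```bash
mkdir -p pics
python3 - <<'E'
from station import r
import cv2,numpy as np
for n in("top","side"):
    im=r.capture(n); cv2.imwrite(f"pics/{n}0.png",im[:,:,::-1]); p=r.camera_params(n)
    print(n,p["fx"],p["cx"],p["cy"],np.round(p["R"],3).tolist(),np.round(p["t"],3).tolist())
s=r.state();print(s["clock"],s["ee_pos"],s["tcp_rot"],s["force"],s["opening"],r.tip_reach)
E
```

```text
top 406.39317683097494 277.22195200410124 212.4053299453163 [[-0.045, -0.999, 0.005], [-0.975, 0.043, -0.217], [0.217, -0.015, -0.976]] [0.018, 0.561, 1.068]
side 439.11486151913687 284.5428195528128 211.70620394241118 [[0.91, -0.415, 0.018], [-0.299, -0.685, -0.664], [0.288, 0.599, -0.747]] [-0.521, 0.224, 0.984]
0.1 [0.16376415 0.62855272 0.23556525] [-1.79901510e+02  4.13586915e-03  1.65400310e+02] [-0.20119404 -0.73370189 -0.11031361] 0.08716688017262832 0.014
```

View pics/top0.png

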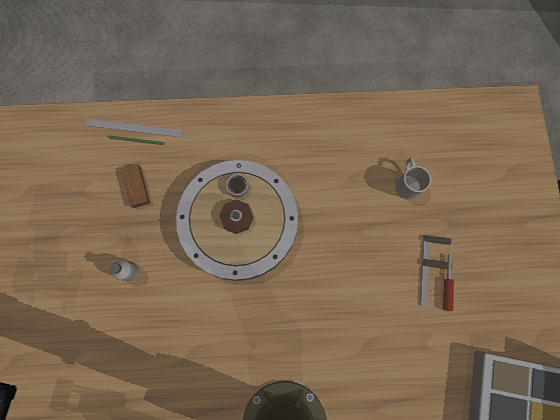

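View pics/side0.png

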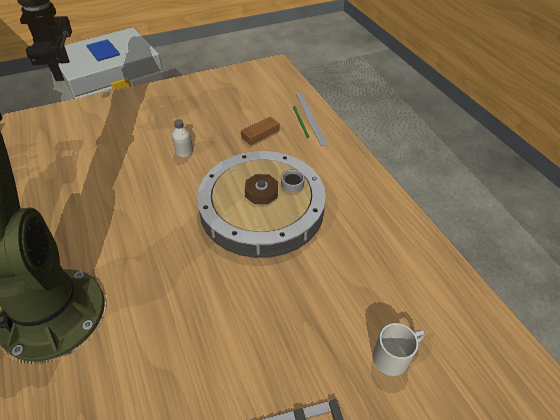

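The top view shows the ring centred at about (237,218), the collar and button at (237,185), the pin at (239,165) and the next hole at (200,180). The side view shows the collar at (292,181). The hand is far off at the left, near the arm's start pose.

```bash
cat > h.py <<'E'
from station import r
import cv2,numpy as np
def ray(n,u,v,z):
    p=r.camera_params(n);R=np.array(p["R"]);t=np.array(p["t"])
    c=-R.T@t; d=R.T@np.array([(u-p["cx"])/p["fx"],(v-p["cy"])/p["fy"],1]); return (c+d*(z-c[2])/d[2])
def proj(n,X):
    p=r.camera_params(n);q=np.array(p["R"])@X+np.array(p["t"]);return p["fx"]*q[0]/q[2]+p["cx"],p["fy"]*q[1]/q[2]+p["cy"]
E
python3 - <<'E'
from h import *
im=cv2.imread("pics/top0.png");g=cv2.cvtColor(im,cv2.COLOR_BGR2GRAY)
# dark blobs on the ring: holes
H=[]
for (u,v) in [(200,180),(276,181),(292,218),(276,257),(235,272),(196,256),(182,217)]:
    w=255-g[v-4:v+5,u-4:u+5].astype(float);w=np.clip(w-np.median(w)-25,0,None)
    yy,xx=np.mgrid[v-4:v+5,u-4:u+5];a,b=(w*xx).sum()/w.sum(),(w*yy).sum()/w.sum()
    H.append(ray("top",a,b,.06)[:2]);print(a,b,H[-1])
H=np.array(H)
A=np.c_[2*H,np.ones(len(H))];s=np.linalg.lstsq(A,(H**2).sum(1),rcond=None)[0]
c=s[:2];print("centre",c,"R",np.sqrt(s[2]+c@c))
print("angles",np.degrees(np.arctan2(*(H-c).T[::-1])))
for n,u,v in(("top",239,165),):
    d=ray(n,u,v,.063)[:2]-c;print("pin",np.linalg.norm(d),np.degrees(np.arctan2(d[1],d[0])))
for n,u,v in(("top",237.5,184.5),("side",292.5,180.5)):
    d=ray(n,u,v,.086)[:2];print("collar",d,np.linalg.norm(d-c),np.degrees(np.arctan2(*(d-c)[::-1])))
for n in("top","side"):
    x,y=(int(q) for q in proj(n,np.array([*(c+[.088,0]),.08])));i=cv2.imread(f"pics/{n}0.png")[y-40:y+40,x-50:x+50]
    cv2.imwrite(f"pics/{n}c.png",cv2.resize(i,None,fx=4,fy=4,interpolation=2));print(n,x,y)
cv2.imwrite("pics/crop.png",np.hstack([cv2.imread("pics/topc.png"),cv2.imread("pics/sidec.png")]))
E
```

```text
199.93309222423147 179.4394213381555 [0.66653753 0.20688156]
275.70415879017014 180.50661625708884 [ 0.65404728 -0.00731332]
291.2848101265823 217.87974683544303 [ 0.54411573 -0.04571446]
274.93897477624085 256.6305939788446 [0.43866446 0.00434075]
234.60201005025127 272.3105527638191 [0.40130936 0.11473336]
195.6295313881521 255.27320954907162 [0.45195981 0.21940699]
181.68797709923663 216.42080152671755 [0.56164529 0.25781167]
centre [0.55274617 0.105849  ] R 0.15204576360831845
angles [  41.6010886   -48.16560233  -93.25906091 -138.33777757  176.64246818
  131.5900835    86.64851731]
pin 0.15132012881971058 -4.062645116443785
collar [0.63920831 0.09887897] 0.08674261601903638 -4.608856953338241
collar [0.63357583 0.0866604 ] 0.08307607801847823 -13.35455087218774
top 235 184
side 291 176
```

View pics/crop.png

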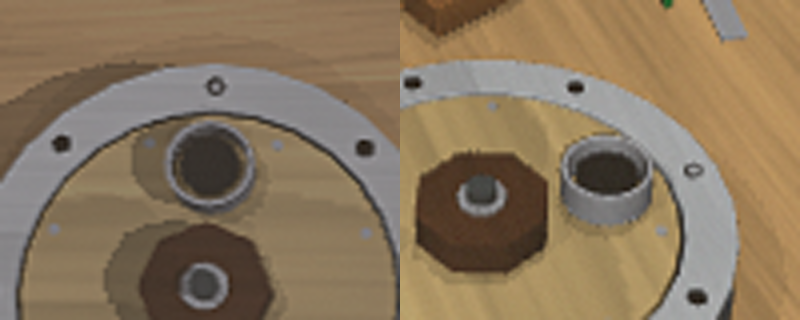

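The ring fit gives a radius of 152.0 mm (true 152) with the axis at (0.5527, 0.1058) and the start hole at -3.4°. The button should therefore be at (0.6406, 0.1006), which agrees with the collar ray. Next I'll close the fingers, square the tool to yaw 180, and travel high.

Emit:
move_arm --increments '[[[0,0,0],[0,0,-4.9]],[[0,0,0],[0,0,-4.9]],[[0,0,0],[0,0,-4.8]],[[-2.4,-2.6,0],[0,0,0]],[[-2.4,-2.6,0],[0,0,0]],[[-2.4,-2.6,0],[0,0,0]],[[-2.4,-2.6,0],[0,0,0]],[[-2.4,-2.6,0],[0,0,0]]]' --jaw 0 --grip_force 10

```text
clock: 0.77
ee_pos: [0.2847, 0.4974, 0.2361]
tcp_rot: [-180.0, -0.0, -180.0]
force: [0.5, 0.6, 0.4]
opening: 0.0415
gripper_force: 0.0
```

Emit:
move_arm --increments '[[[-2.4,-2.6,0],[0,0,0]],[[-2.4,-2.6,0],[0,0,0]],[[-2.4,-2.6,0],[0,0,0]],[[-2.4,-2.6,0],[0,0,0]],[[-2.4,-2.6,0],[0,0,0]],[[-2.4,-2.6,0],[0,0,0]],[[-2.4,-2.6,0],[0,0,0]],[[-2.4,-2.6,0],[0,0,0]]]'

```text
clock: 1.43
ee_pos: [0.4766, 0.2894, 0.2363]
tcp_rot: [-180.0, -0.0, -180.0]
force: [0.1, 0.5, -0.3]
opening: 0.0009
gripper_force: 0.0
```

Emit:
move_arm --increments '[[[-2.4,-2.6,0],[0,0,0]],[[-2.4,-2.6,0],[0,0,0]],[[-2.4,-2.6,0],[0,0,0]],[[-2.4,-2.6,0],[0,0,0]],[[-2.4,-2.6,0],[0,0,0]],[[-2.4,-2.6,0],[0,0,0]],[[0,0,0],[0,0,0]],[[0,0,0],[0,0,0]]]'

```text
clock: 2.1
ee_pos: [0.6207, 0.1319, 0.2357]
tcp_rot: [-179.9, -0.0, 179.7]
force: [0.2, -0.4, 0.1]
opening: 0.0006
gripper_force: 0.0
```

Emit:
move_arm --increments '[[[-1.0,-1.55,0],[0,0,0]],[[-1.0,-1.55,0],[0,0,0]],[[0,0,2.8],[0,0,0]],[[0,0,2.8],[0,0,0]],[[0,0,2.8],[0,0,0]],[[0,0,2.7],[0,0,0]],[[0,0,0],[0,0,0]],[[0,0,0],[0,0,0]]]'

```text
clock: 2.77
ee_pos: [0.6381, 0.1054, 0.1242]
tcp_rot: [-180.0, -0.2, -179.9]
force: [0.7, -0.1, 1.3]
opening: 0.0003
gripper_force: 0.0
```

Run:
```python
from h import *
o=[]
for n in("top","side"):
    im=r.capture(n)[:,:,::-1].copy()
    x,y=(int(q) for q in proj(n,np.array([.6406,.1006,.09])))
    o.append(cv2.resize(im[y-40:y+40,x-50:x+50],None,fx=4,fy=4,interpolation=2))
    e=r.state()["ee_pos"]; print(n,x,y,proj(n,np.array(e)-[0,0,.014]))
print(r.state()["ee_pos"],r.state()["tcp_rot"]);cv2.imwrite("pics/c2.png",np.hstack(o))
```

```text
top 236 183 (np.float64(234.22366761154956), np.float64(181.63968983929263))
side 292 175 (np.float64(292.2934189705932), np.float64(167.6361188814727))
[0.64070572 0.10511191 0.12751599] [ 1.79940923e+02  1.41260288e-01 -1.79934348e+02]
```

View pics/c2.png

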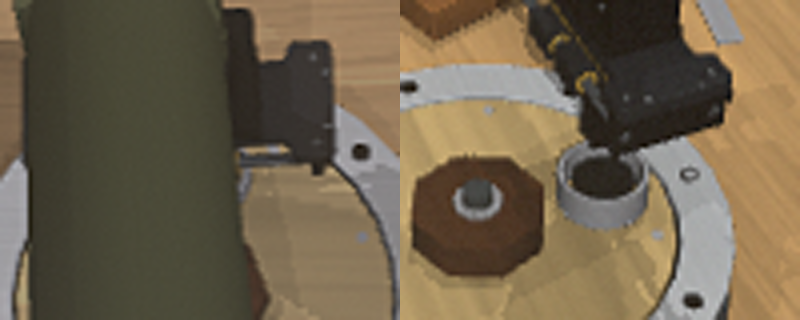

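The close side view shows the fingers over the collar, but dark on dark, so I can't make out the tip. I'll look again with a wider, brightened crop that has the predicted tip marked.

Run:
```python
from h import *
im=r.capture("side")[:,:,::-1]
im=(255*(im/255.)**.45).astype(np.uint8)
c=cv2.resize(im[90:210,220:380],None,fx=5,fy=5,interpolation=2)
e=np.array(r.state()["ee_pos"])
for d in [(-.0,.0,-.014),(0,0,0.046),(.0095,.015,-.014),(-.0095,.015,-.014),(-.0095,-.015,-.014),(.0095,-.015,-.014)]:
    u,v=proj("side",e+d);cv2.circle(c,(int((u-220)*5),int((v-90)*5)),2,(0,0,255),-1)
cv2.imwrite("pics/c3.png",c);print(e,r.state()["clock"])
```

```text
[0.64115354 0.10485488 0.12805237] 2.9167
```

View pics/c3.png

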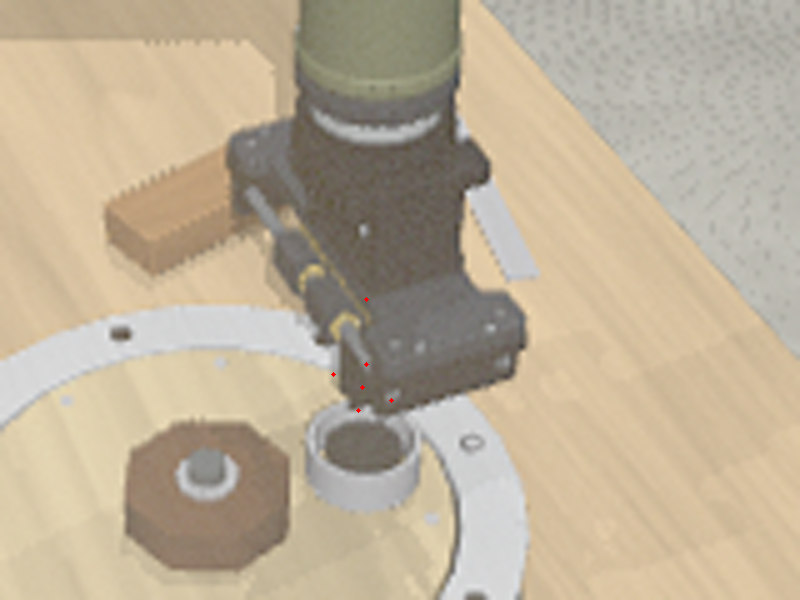

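The predicted tip markers sit over the collar mouth at about (362,387), and the wide body towards the camera hides the fingers. The pose is consistent, so I'll descend and press.

Emit:
move_arm --increments '[[[0,-0.1,0.8],[0,0,0]],[[0,0,0.8],[0,0,0]],[[0,0,0.7],[0,0,0]],[[0,0,0.4],[0,0,0]],[[0,0,0],[0,0,0]],[[0,0,0],[0,0,0]]]'

```text
clock: 3.42
ee_pos: [0.6396, 0.103, 0.098]
tcp_rot: [-180.0, -0.1, 180.0]
force: [-0.0, 0.2, 0.2]
opening: 0.0
gripper_force: 0.0
```

Emit:
move_arm --increments '[[[0,0,0.4],[0,0,0]],[[0,0,0.3],[0,0,0]],[[0,0,0.3],[0,0,0]],[[0,0,0],[0,0,0]],[[0,0,0],[0,0,0]]]'

```text
clock: 3.83
ee_pos: [0.6407, 0.1031, 0.0896]
tcp_rot: [180.0, 0.1, 180.0]
force: [0.2, -0.2, 6.9]
opening: 0.0005
gripper_force: 2.7
```

Emit:
move_arm --increments '[[[0,0,0.3],[0,0,0]],[[0,0,0.3],[0,0,0]],[[0,0,0.2],[0,0,0]],[[0,0,0],[0,0,0]],[[0,0,0],[0,0,0]],[[0,0,0],[0,0,0]]]'

```text
clock: 4.33
ee_pos: [0.6407, 0.1031, 0.0822]
tcp_rot: [180.0, 0.1, 180.0]
force: [-1.4, -0.1, 8.4]
opening: 0.0005
gripper_force: 3.8
```

Emit:
move_arm --increments '[[[0,0,0.12],[0,0,0]],[[0,0,0],[0,0,0]],[[0,0.46,0],[0,0,0]],[[0.02,0.46,0],[0,0,0]],[[0.05,0.46,0],[0,0,0]],[[0.07,0.455,0],[0,0,0]],[[0,0,0],[0,0,0]],[[0,0,0],[0,0,0]]]'

```text
clock: 5.0
ee_pos: [0.6397, 0.1224, 0.0813]
tcp_rot: [179.9, 0.2, -180.0]
force: [-0.3, 0.9, 8.4]
opening: 0.0007
gripper_force: 4.0
```

Run:
```python
from h import *
im=r.capture("side")[:,:,::-1]
im=(255*(im/255.)**.6).astype(np.uint8)
c=cv2.resize(im[130:260,190:335],None,fx=4.5,fy=4.5,interpolation=2)
for a in range(0,50,10):
    t=np.radians(a-3.4);u,v=proj("side",np.array([.5527+.152*np.cos(t),.1058+.152*np.sin(t),.063]));cv2.circle(c,(int((u-190)*4.5),int((v-130)*4.5)),2,(0,0,255),-1)
cv2.imwrite("pics/c4.png",c);s=r.state();print(s["ee_pos"],s["force"],s["clock"])
```

```text
[0.63970345 0.12245886 0.08129443] [-0.51497209  1.82245458  7.88255308] 5.05
```

View pics/c4.png

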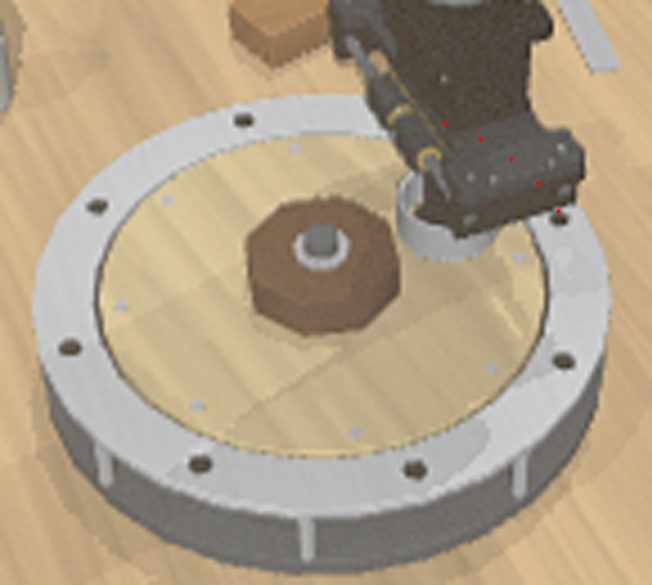

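The starting hole now shows dark and empty at about (558,217), and the collar has moved round by about 10°. The drag works, so I'll carry on along the arc.

Emit:
move_arm --increments '[[[0.09,0.45,0],[0,0,0]],[[0.12,0.445,0],[0,0,0]],[[0.14,0.44,0],[0,0,0]],[[0.16,0.43,0],[0,0,0]],[[0.19,0.42,0],[0,0,0]],[[0.21,0.41,0],[0,0,0]],[[0.23,0.4,0],[0,0,0]],[[0,0,0],[0,0,0]]]'

```text
clock: 5.72
ee_pos: [0.6283, 0.1525, 0.0814]
tcp_rot: [179.9, 0.2, -179.9]
force: [-0.8, 0.0, 7.6]
opening: 0.0004
gripper_force: 4.0
```

Run:
```python
from h import *
s=r.state()
o=[]
for n,g in(("side",.6),("top",.6)):
    im=r.capture(n)[:,:,::-1]
    im=(255*(im/255.)**g).astype(np.uint8)
    x,y=(int(q) for q in proj(n,np.array([.5527,.1058,.06])))
    w=im[y-68:y+68,x-68:x+68]
    o.append(cv2.resize(w,(400,400),interpolation=2))
cv2.imwrite("pics/c5.png",np.hstack(o));s=r.state();p=s["ee_pos"];print(p,s["force"],s["clock"],np.degrees(np.arctan2(p[1]-.1058,p[0]-.5527)),np.hypot(p[1]-.1058,p[0]-.5527))
```

```text
[0.62830982 0.15240657 0.0813471 ] [-0.40138539  0.28263577  8.18228213] 5.8167 31.650051314139578 0.0888201378898898
```

View pics/c5.png

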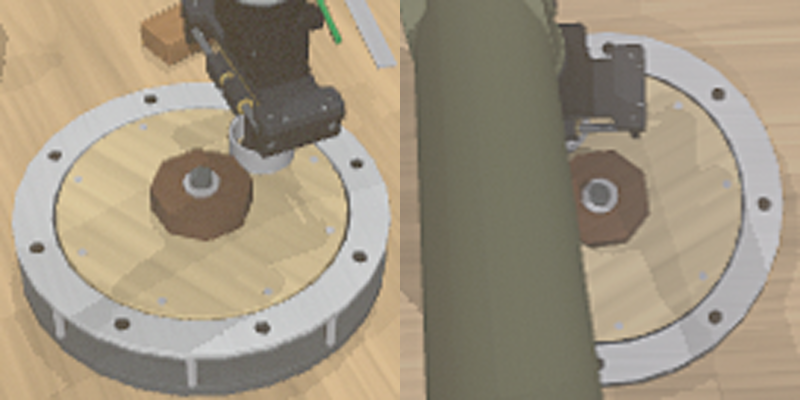

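The top view now shows the plywood top's small screws at crop positions (678,105), (726,184), (703,275) and (618,325). I can measure the table angle from these.

```bash
cat >> h.py <<'E'
C=np.array([.5527,.1058])
def ang(P,n="top"):
    q=np.array([ray(n,u,v,.0605)[:2]-C for u,v in P]);return np.degrees(np.arctan2(q[:,1],q[:,0])),np.hypot(*q.T)
E
python3 - <<'E'
from h import *
a=ang([(222.5,179.75),(254.25,180.25),(198.5,201.5),(276.5,202)]);print(a)
x,y=(int(q) for q in proj("top",np.array([.5527,.1058,.06])))
b=ang([(x-68+u*.34,y-68+v*.34) for u,v in[(278,105),(326,184),(303,275),(218,325)]]);print(b)
x,y=(int(q) for q in proj("side",np.array([.5527,.1058,.06])))
b=ang([(x-68+u*.34,y-68+v*.34) for u,v in[(143,127),(78,179),(82,252),(162,301),(268,292),(330,230),(313,160)]],"side");print(b)
E
```

```text
(array([ 18.70957808, -26.63621568,  64.82985966, -71.13506205]), array([0.11611941, 0.11701465, 0.1162895 , 0.11893493]))
(array([ -39.78950612,  -84.77143679, -129.04096816, -174.07424515]), array([0.11775028, 0.11831644, 0.11902234, 0.11852847]))
(array([  96.72372377,  142.63862719, -172.3440947 , -128.27869197,
        -85.07245961,  -40.96074279,    3.76734308]), array([0.113079  , 0.11609246, 0.11926116, 0.12108123, 0.12214457,
       0.11961065, 0.11546729]))
```

The screws show the table at about 31.8° with the finger roughly 5 mm ahead of the button's centre. I'll go on about 13°.

Emit:
move_arm --increments '[[[0.31,0.42,0],[0,0,0]],[[0.315,0.42,0],[0,0,0]],[[0.335,0.4,0],[0,0,0]],[[0.36,0.37,0],[0,0,0]],[[0,0,0],[0,0,0]],[[0,0,0],[0,0,0]]]'

```text
clock: 6.32
ee_pos: [0.6149, 0.1687, 0.0813]
tcp_rot: [179.9, 0.2, -180.0]
force: [-1.0, 0.7, 8.4]
opening: 0.0006
gripper_force: 4.0
```

```bash
cat > meas.py <<'E'
from h import *
# refined screw angles: small bright-vs-local blobs on the 118 mm circle in both views
for n in("top","side"):
    g=cv2.cvtColor(r.capture(n)[:,:,::-1].copy(),cv2.COLOR_BGR2LAB)[:,:,2].astype(np.float32)  # b: screws are bluer than ply
    d=cv2.GaussianBlur(g,(0,0),4)-cv2.GaussianBlur(g,(0,0),.8)
    A=np.arange(-180,180,.25);P=[max(d[int(round(v)),int(round(u))] for u,v in[proj(n,np.array([C[0]+q*np.cos(t),C[1]+q*np.sin(t),.0605])) for q in(.115,.118,.121)]) for t in np.radians(A)]
    P=np.array(P);pk=[i for i in range(len(A)) if P[i]>6 and P[i]==P[max(0,i-40):i+40].max()]
    print(n,[(A[i],round(float(A[i]%45),2),round(float(P[i]),1)) for i in pk])
s=r.state();p=s["ee_pos"];print(p,s["force"],s["clock"],np.degrees(np.arctan2(p[1]-C[1],p[0]-C[0])),np.hypot(*(p[:2]-C)))
E
python3 meas.py
```

```text
Traceback (most recent call last):
  File "meas.py", line 6, in <module>
    A=np.arange(-180,180,.25);P=[max(d[int(round(v)),int(round(u))] for u,v in[proj(n,np.array([C[0]+q*np.cos(t),C[1]+q*np.sin(t),.0605])) for q in(.115,.118,.121)]) for t in np.radians(A)]
                                                                               ~~~~^^^^^^^^^^^^^^^^^^^^^^^^^^^^^^^^^^^^^^^^^^^^^^^^^^^^^^^
  File "h.py", line 7, in proj
    p=r.camera_params(n);q=np.array(p["R"])@X+np.array(p["t"]);return p["fx"]*q[0]/q[2]+p["cx"],p["fy"]*q[1]/q[2]+p["cy"]
ValueError: time passes only in moves, steps and waits
```

```bash
sed -i 's/^def ray/from functools import lru_cache\ncam=lru_cache(None)(r.camera_params)\ndef ray/; s/p=r.camera_params(n)/p=cam(n)/' h.py; python3 meas.py
```

```text
top [(np.float64(-162.5), 17.5, 12.7), (np.float64(-162.25), 17.75, 12.7), (np.float64(-162.0), 18.0, 12.7), (np.float64(-161.75), 18.25, 12.7), (np.float64(-161.5), 18.5, 12.7), (np.float64(-116.75), 18.25, 12.5), (np.float64(-116.5), 18.5, 12.5), (np.float64(-116.25), 18.75, 12.5), (np.float64(-71.5), 18.5, 14.3), (np.float64(-71.25), 18.75, 14.3), (np.float64(-71.0), 19.0, 14.3), (np.float64(-70.75), 19.25, 14.3), (np.float64(-70.5), 19.5, 14.3), (np.float64(-70.25), 19.75, 14.3), (np.float64(-26.75), 18.25, 13.5), (np.float64(-26.5), 18.5, 13.5), (np.float64(-26.25), 18.75, 13.5), (np.float64(-26.0), 19.0, 13.5), (np.float64(-25.75), 19.25, 13.5), (np.float64(-25.5), 19.5, 13.5)]
side [(np.float64(-160.75), 19.25, 16.6), (np.float64(-160.5), 19.5, 16.6), (np.float64(-160.25), 19.75, 16.6), (np.float64(-160.0), 20.0, 16.6), (np.float64(-159.75), 20.25, 16.6), (np.float64(-159.5), 20.5, 16.6), (np.float64(-159.25), 20.75, 16.6), (np.float64(-117.0), 18.0, 17.8), (np.float64(-116.75), 18.25, 17.8), (np.float64(-116.5), 18.5, 17.8), (np.float64(-116.25), 18.75, 17.8), (np.float64(-72
[... 541 characters left out ...]
 7.2), (np.float64(59.75), 14.75, 7.2), (np.float64(60.0), 15.0, 7.2), (np.float64(60.25), 15.25, 7.2), (np.float64(109.75), 19.75, 11.9), (np.float64(110.0), 20.0, 11.9), (np.float64(110.25), 20.25, 11.9), (np.float64(110.5), 20.5, 11.9), (np.float64(110.75), 20.75, 11.9), (np.float64(111.0), 21.0, 11.9), (np.float64(111.25), 21.25, 11.9), (np.float64(155.25), 20.25, 16.0), (np.float64(155.5), 20.5, 16.0), (np.float64(155.75), 20.75, 16.0), (np.float64(156.0), 21.0, 16.0), (np.float64(156.25), 21.25, 16.0), (np.float64(156.5), 21.5, 16.0), (np.float64(156.75), 21.75, 16.0)]
[0.61501734 0.1686561  0.08130397] [-1.06768533  0.69766896  7.61558058] 6.4667 45.246605639323136 0.08851180338927273
```

```bash
sed -i '/print(n,/c\    e=np.exp(1j*np.radians(8*A));w=np.where(P>6,P,0);m=(A<-20) if n=="top" else (A<0);print(n,"mod45",np.degrees(np.angle((w*e)[m].sum()))/8%45)' meas.py; python3 meas.py; sed 's/r.capture(n)\[:,:,::-1\].copy()/cv2.imread(f"pics\/{n}0.png")/' meas.py >m0.py; python3 m0.py
```

```text
top mod45 18.71353842718081
side mod45 18.330269922343447
[0.61503506 0.16861973 0.08127932] [-0.41886715  0.99374475  7.57457558] 6.5667 45.22188230096679 0.0884984659971293
top mod45 19.19162779795509
side mod45 19.084567482900457
[0.61503506 0.16861973 0.08127932] [-0.41886715  0.99374475  7.57457558] 6.5667 45.22188230096679 0.0884984659971293
```

The table is about 0.6° short of the hole, inside the 1.9° catch window. I'll lift straight up so the plunger springs out.

Emit:
move_arm --increments '[[[0,0,-0.3],[0,0,0]],[[0,0,-0.3],[0,0,0]],[[0,0,-0.4],[0,0,0]],[[0,0,-0.5],[0,0,0]],[[0,0,-0.8],[0,0,0]],[[0,0,-1.5],[0,0,0]],[[0,0,-2.5],[0,0,0]],[[0,0,-2.5],[0,0,0]]]'

```text
clock: 7.23
ee_pos: [0.6126, 0.1667, 0.1668]
tcp_rot: [-179.9, -0.2, 180.0]
force: [-0.4, 0.9, 0.2]
opening: 0.0003
gripper_force: 0.0
```

Emit:
move_arm --increments '[[[2.0,2.5,-2.5],[0,0,0]],[[2.0,2.5,-1.5],[0,0,0]],[[2.0,2.5,0],[0,0,0]],[[2.0,2.5,0],[0,0,0]],[[2.0,2.5,0],[0,0,0]],[[2.0,2.5,0],[0,0,0]],[[2.0,2.5,0],[0,0,0]],[[0,0,0],[0,0,0]]]'

```text
clock: 7.9
ee_pos: [0.4676, 0.3492, 0.2069]
tcp_rot: [179.8, -0.2, -179.4]
force: [-1.5, 1.3, 0.3]
opening: 0.0005
gripper_force: 0.0
```

```bash
python3 meas.py
python3 - <<'E'
from h import *
o=[]
for n in("side","top"):
    im=r.capture(n)[:,:,::-1]
    im=(255*(im/255.)**.7).astype(np.uint8)
    x,y=(int(q) for q in proj(n,np.array([.60,.16,.06])))
    o.append(cv2.resize(im[y-60:y+60,x-60:x+60],(400,400),interpolation=2))
cv2.imwrite("pics/c6.png",np.hstack(o))
E
```

```text
top mod45 18.738828667520117
side mod45 18.43688609926354
[0.47234603 0.34343022 0.20695106] [-0.28430959 -0.85368998  0.37714313] 8.0 108.68281602987331 0.25084832363235726
```

View pics/c6.png

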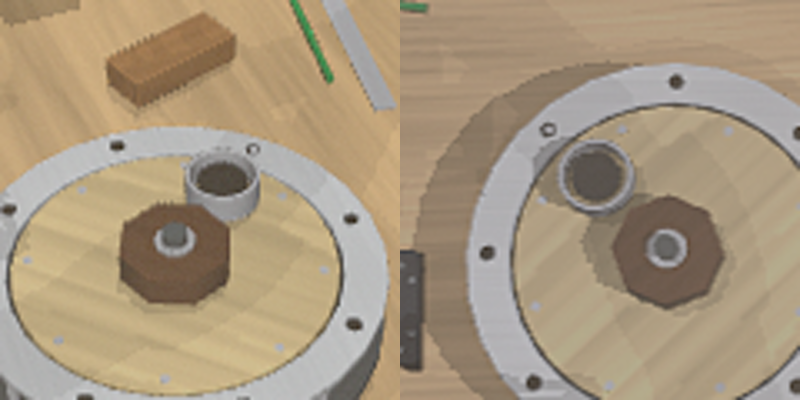

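Both views show the bright pin seated in the next hole (side (252,150), top (548,130)), with the starting hole empty and the hand clear. I'll hand it in.

```bash
python3 -c "
from station import r
print(r.job_done())"
```

```text
the job is handed in; nothing more can be done
None
```

I pressed the plunger, swung the table one hole anticlockwise, and let it spring back. The pictures show the pin in the next hole, the table within about 0.7° of it and the hand clear, and the job is handed in (no verdict was returned).

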